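# Reset the locked depth dial of a dosing stand

## Task

Set the depth dial of the dosing stand to the green pin: loosen the lock nut under the dial by swinging its lever well round counterclockwise (about 60 degrees), turn the dial by its bar grip until its pointer points at the green pin, then swing the lever back until the nut is fully tight, with the pointer still at the green pin. Do not force the dial while the nut is tight, hold the dial gently, leave the dosing cup and the other things on the bench where they are, and let go of everything.

Things in the scene. Friction and masses are not known exactly. Their poses are not given: they have to be found in the camera images.
- stand: dosing stand, fixed to the bench: dark foot plate 150 x 120 x 12 mm, rear column, small clamp pad in a guide under the dial, round grey head (radius 64 mm, top 97 mm above the bench) with white ticks on its rim. Origin: on the bench, on the common upright axis of head, nut and dial. The stand's front (towards the robot within 0.35 rad) is midway between its +x and +y axes; z up
- lock_nut (a joint): angle of the brass lock nut between head and dial, rad: 0 = fully tight (hard stop), grows counterclockwise seen from above as it is loosened, to a stop at 1.22. Starts tight, stays where it is left; needs about 6 N at its lever grip, up to 10 N near tight. Above 0.5 the dial is free; below, it clamps the dial's screw
- lever_grip (a point): on the nut's lever, 85 mm from the axis: 13 mm below the top of its upright black post with orange band (round, 16 mm diameter, free from 112 to 148 mm above the bench). Tight, it stands at the robot's right, 95 degrees counterclockwise of the stand's front seen from above; loosening swings it counterclockwise, away from the robot. x points outward, z up
- dial (a joint): angle of the dial, rad, counterclockwise positive seen from above, 0 = pointer at the stand's front; limits -2.2 and 2.2. Light friction (0.06 N m) and stays where it is left while the nut is loose; clamped (about 1 N m) when it is tight
- dial_grip (a point): on the axis, 5 mm below the top of the dial's black bar grip (40 mm long, 14 mm wide, upright sides 128 to 152 mm above the bench) on a white disc (radius 44 mm, top 125 mm above the bench). x runs along the bar to the pointer, z up. Hold it gently: finger forces on it must stay under 150 N summed over both fingers (20 to 50 N grip is ample)
- pointer_mark (a point): point 56.5 mm from the axis on the line of the dial's pointer (black stripe on the white disc, ending in a black tip at the rim, 49 mm from the axis), at 117 mm height: where a pin stands that is exactly pointed at
- pin_green: green setting pin, upright, 9 mm diameter, 26 mm high, fixed on the head's rim 56 to 59 mm from the axis, 30 to 60 degrees to one side of the stand's front; origin at its foot, 97 mm above the bench; z up
- pin_red: red setting pin, the same as the green one, on the other side of the front (which side is which varies); to be ignored
- dosing_cup: loose steel dosing cup, 60 mm diameter, 48 mm high, standing on the foot plate beneath the head; origin at the centre of its underside; leave it
- tamper: loose tamper with wooden grip, 58 mm diameter, 90 mm high, behind the stand to the left; origin at the centre of its underside; leave it
- cupping_bowl_1: loose white bowl, 88 mm diameter, 56 mm high, to the left; origin at the centre of its underside; leave it

How it is judged:
On the way, in this order (a step that is already met when the one before it is completed fails the run):
1. the lock nut is loosened (over 0.6 rad), with the dial not forced round before (pointer moved under 6 mm) (value of joint lock_nut above 0.6 rad and distance of pointer_mark from where it was at the start of the episode below 0.006 m), for 0.1 s.
2. the pointer is turned to the green pin (within 6 mm at the pin) while the nut is loose (over 0.45 rad) (value of joint lock_nut above 0.45 rad and horizontal distance between pointer_mark and pin_green below 0.006 m), for 0.2 s.
3. the lock nut is tight again (under 0.1 rad) (value of joint lock_nut below 0.1 rad), for 0.2 s.
At the end, for the whole second after the job is handed in: The lock nut is tight (under 0.1 rad from its stop), the pointer's line passes within 6 mm of the green pin's centre (0.1 rad), the dial is at rest, and the dosing cup is within 15 mm of its start (value of joint lock_nut below 0.1 rad and horizontal distance between pointer_mark and pin_green below 0.006 m and velocity of joint dial between -0.05 and 0.05 rad/s and distance of dosing_cup from where it was at the start of the episode below 0.015 m); the robot touches nothing.
It fails at once if the dial is squeezed or pressed with more than 150 N in sum (contact force between the fingers and dial above 150 N).
It fails at once if the dosing cup, tamper or bowl is shifted by more than 15 mm (distance of any of dosing_cup, tamper, cupping_bowl_1 from where it was at the start of the episode above 0.015 m).
It also fails if it takes over 54 s, if anything falls off the work surface, if the arm or the gripper's body presses on something with over 40 N, if the wrist force passes 120 N, or if a joint passes its speed limit or range.

## Robot

A 6-joint arm with a two-finger parallel gripper is mounted at the origin on a cart in front of the work surface, level with it; the furniture and walls round the work are solid. World frame = base frame: x ahead of the robot, y to its left, z up, the work surface at z = 0. Lengths are in m, angles in rad, forces in N, time in s.
With the tool pointing down it reaches from about 0.3 to 0.875 m from the base axis. Payload 6.4 kg.
Tool frame: the origin (TCP) lies at the very end of the fingers, on their centre line; the grasp point (between the pads) lies 19 mm behind it; z points along the fingers, y is the line along which they close (so a half turn about z gives the same grasp; the last joint's range is limited). The gripper opens to 85 mm and grips with 20 to 120 N. Pads are 22 mm wide; open, the fingers measure 114 mm over their backs; the gripper's body (76 mm by 85 mm) begins 54 mm behind the grasp point. The pads swing forward as they close: fully open they stand 13 mm farther back than shut.
Start: joints at [-1.49, 0.181, 1.607, -0, 1.354, -0.206], TCP at [0.163, -0.552, 0.231] pointing down, gripper open.
Joint ranges: [-2.99, 2.99], [-0.89, 2.07], [0.3, 2.58], [-1.14, 4.28], [0, 2.63], [-3.12, 3.12]. Speed limits (rad/s): [2.57, 2.57, 3.01, 3.14, 3.14, 3.14].

## Interface

Orientations are given as a unit quaternion [w, x, y, z].
In Python, from bench import ctrl gives the robot as it stands.
- The arm moves only by the tool jog_arm, called by a JSON object that holds its "api" and its "payload". Schema: {"type":"object","properties":{"plan":{"type":"array","items":{"type":"object","properties":{"xyz":{"type":"array","items":{"type":"number"},"minItems":3,"maxItems":3},"rotvec":{"type":"array","items":{"type":"number"},"minItems":3,"maxItems":3},"jaw":{"type":"number"}},"additionalProperties":false,"required":["jaw"]},"minItems":1,"maxItems":10},"only":{"type":"string"},"quiet":{"type":"boolean"},"lines":{"type":"string"}},"required":["plan"],"additionalProperties":false}. plan is a list of rows, 1 to 10 of them, each an object with the fields xyz (a list: dx, dy, dz in parts of the range, where 1.0 means 1 m), rotvec (a list: a rotation vector rx, ry, rz in shares of 180 degrees (1.0 is 180 degrees)), jaw (the opening from 0.0 (shut) to 1.0 (fully open)); a field left out counts as zero (the opening has to be given); each row is the pose to reach, as a shift and turn from the pose commanded when the call began, along the tool's axes at that moment; what a row does not reach only later rows make up. A row lasts 1/8 s, in which the tool goes at most 0.0625 m and 0.188 rad, less where a joint would pass 70% of its speed; a pose out of reach is approached as far as the arm can. The fingers move at their own pace and stop on an object; the grip force is fixed at half the most. Time passes only in rows, so rows that do not move let the fingers close. The tool returns the time, the measured TCP pose, the force, the opening and the grip force at its end. only (a regular expression) keeps the lines of the reply that match it, lines (a string "A,B") keeps lines A to B, and quiet returns only ok. No shift or turn number may pass 1 either way. Input that does not fit is refused with a message, and nothing moves.
- ctrl.get_obs(): the state, without advancing time (a new reading comes with each control period).
- ctrl.camera(name): name is "scene" or "top" or "wrist"; returns the picture (420x560x3 uint8, blue, green, red); there is no depth.
- ctrl.camera_params(name): a dict with "fovy" (degrees; the focal length in pixels is half the picture's height over the tangent of half this angle, whatever the lens; pixels are square), "cx", "cy" (the principal point, pixels), "dist" ([k1, k2, p1, p2, k3] as OpenCV has them; the pictures are not rectified), "view" (4x4, takes a point from world to camera coordinates). Camera axes: x right, y up, looking along -z (the intrinsics and any distortion apply to the point x, -y, -z); pixel columns grow to the right and rows downward; lengths in m; the calibration is good to about 2 mm. A picture is of the moment at which its call begins: read the wrist's pose just before it. camera_params takes no time and is no camera call; for the wrist camera it gives the pose at the moment of the call.
- ctrl.hand_in(): hands the job in; it is judged then, once.
The state is a dict: "time_s": time; "q": joint angles; "dq": joint speeds; "joint_efforts": joint torques, N m; "eef_pos": TCP position; "eef_rot": TCP orientation; "wrist_force": force on the tool from outside, world axes, zero at the start; "torque": the same for the moment, N m; "opening": opening from 0.0 (shut) to 1.0 (fully open); "grasp_force": force on a finger pad.
Only numpy, scipy, OpenCV 4.12 (cv2) and the standard library are available. Lean on these libraries where they do the work, as an engineer would, in place of code of your own. Each camera call takes 0.05 s, during which the arm holds its last target. There are 200 camera calls.

## Working session

There is one attempt and no reset: what is moved stays moved. The work goes in short steps, Python scripts to look and compute and a tool call to move; the robot and the scene stay as the last step left them, time stands still between calls to the robot, and variables do not carry over. Pictures are saved under pics/ and viewed, at most 10 in all, crops included, and the job is handed in when it is done.

```bash
ls; mkdir -p pics; python3 - <<'E'
from bench import ctrl
import cv2,numpy as np
o=ctrl.get_obs();print(o)
a=ctrl.camera("scene");b=ctrl.camera("top")
cv2.imwrite("pics/scene0.png",a);cv2.imwrite("pics/top0.png",b)
for n in("scene","top","wrist"):
    p=ctrl.camera_params(n);print(n,p)
E
```

```text
bench.py
pics
{'time_s': 0.0, 'q': array([-1.49026625e+00,  1.81539314e-01,  1.60803844e+00, -2.75068695e-06,
        1.35379726e+00, -2.06296790e-01]), 'dq': array([ 0.00128758, -0.00030668,  0.0006607 , -0.00058095, -0.00104128,
        0.00056302]), 'joint_efforts': array([-1.37337811e-03, -4.44874370e+01, -3.51340985e+01, -3.04774812e-04,
        9.28304245e-03,  1.56975371e-06]), 'eef_pos': array([ 0.16264445, -0.55092647,  0.23037042]), 'eef_rot': array([-8.89503366e-04,  9.89733472e-01,  1.42922569e-01,  5.46633183e-05]), 'wrist_force': array([0.83767343, 0.91929887, 0.24958504]), 'torque': array([-0.01928302,  0.05257611, -0.01760169]), 'grasp_force': 0.0, 'opening': 0.9981395762025038}
scene {'fovy': 47.59992423480361, 'cx': 281.76425824548863, 'cy': 201.1284988496644, 'dist': array([-0.11935748,  0.        ,  0.        ,  0.        ,  0.        ]), 'view': array([[ 0.89014074, -0.45562256,  0.00758562, -0.50727723],
       [ 0.24823849,  0.49880395,  0.83040488, -0.31190115],
       [-0.38213494, -0.73729417,  0.55710878, -0.65825557],
       [ 0.        ,  0.       
[... 166 characters left out ...]
 0.       ,  0.       ]), 'view': array([[ 0.00696277, -0.99974587,  0.02144096,  0.09277129],
       [ 0.99800868,  0.00829171,  0.06252945, -0.62671688],
       [-0.06269134,  0.02096289,  0.99781278, -1.34902071],
       [ 0.        ,  0.        ,  0.        ,  1.        ]])}
wrist {'fovy': 62.82574763678263, 'cx': 282.7930423969104, 'cy': 213.20960387633346, 'dist': array([-0.08578218,  0.        ,  0.        ,  0.        ,  0.        ]), 'view': array([[ 0.2835543 , -0.95895179, -0.00290282, -0.57439551],
       [ 0.91818302,  0.2723701 , -0.28767077,  0.03794054],
       [ 0.27665304,  0.07890496,  0.95772496, -0.3796661 ],
       [ 0.        ,  0.        ,  0.        ,  1.        ]])}
```

View pics/scene0.png

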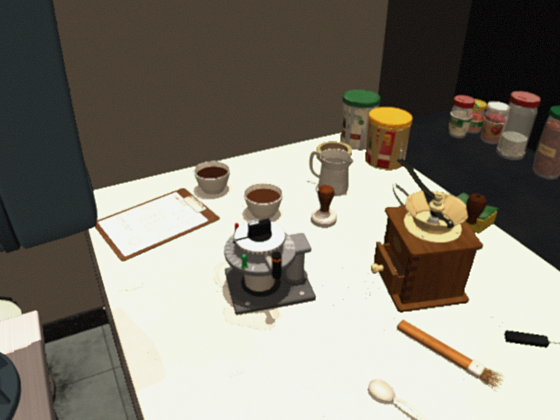

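View pics/top0.png

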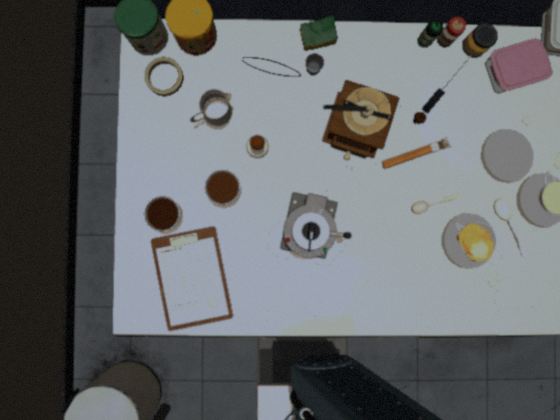

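The scene picture shows the stand at about (265,255) with green pin (244,262), red pin (236,230) and lever post (277,265). The top picture shows the white dial at (311,232), lever post at (347,236), and green pin near (326,250).

```bash
cat > h.py <<'E'
import cv2,numpy as np
from bench import ctrl
def K(p):
    f=210/np.tan(np.radians(p["fovy"])/2);return np.array([[f,0,p["cx"]],[0,f,p["cy"]],[0,0,1.]])
def ray(p,uv):
    n=cv2.undistortPoints(np.array([[uv]],float),K(p),p["dist"])[0,0]
    R=p["view"][:3,:3];t=p["view"][:3,3]
    d=R.T@np.array([n[0],-n[1],-1]);return -R.T@t,d/np.linalg.norm(d)
def plane(p,uv,z):
    c,d=ray(p,uv);return c+d*(z-c[2])/d[2]
def tri(rs):
    A=np.zeros((3,3));b=np.zeros(3)
    for c,d in rs:
        M=np.eye(3)-np.outer(d,d);A+=M;b+=M@c
    x=np.linalg.solve(A,b);return x,[float(np.linalg.norm((np.eye(3)-np.outer(d,d))@(x-c))) for c,d in rs]
def proj(p,X):
    X=p["view"][:3,:3]@X+p["view"][:3,3]
    return cv2.projectPoints(np.array([[X[0],-X[1],-X[2]]]),np.zeros(3),np.zeros(3),K(p),p["dist"])[0].ravel()
def blobs(img,roi,lo,hi,amin=3):
    x0,y0,x1,y1=roi;h=cv2.cvtColor(img[y0:y1,x0:x1],cv2.COLOR_BGR2HSV)
    n,l,s,c=cv2.connectedComponentsWithStats(cv2.inRange(h,np.array(lo),np.array(hi)))
    return [(c[i]+[x0,y0],s[i]+np.array([x0,y0,0,0,0])) for i in range(1,n) if s[i][4]>=amin]
COL=dict(green=((45,90,30),(85,255,255)),red=((0,140,50),(6,255,255)),orange=((7,130,60),(22,255,255)))
E
python3 - <<'E'
from h import *
a=cv2.imread("pics/scene0.png");b=cv2.imread("pics/top0.png")
A=(220,210,320,310);B=(270,185,365,265)
for nm,im,r in(("scene",a,A),("top",b,B)):
    for k,(lo,hi) in COL.items():
        for c,s in blobs(im,r,lo,hi): print(nm,k,c.round(1),s)
    for c,s in blobs(im,r,(0,0,190 if nm=="scene" else 150),(180,60,255),100):print(nm,"white",c.round(1),s)
ca=cv2.resize(a[205:310,215:325],None,fx=3.6,fy=3.6,interpolation=cv2.INTER_CUBIC)
cb=cv2.resize(b[180:275,265:365],None,fx=4,fy=4,interpolation=cv2.INTER_CUBIC)
cv2.imwrite("pics/crop.png",np.hstack([ca[:378],cb[:378]]))
E
```

```text
scene green [244.1 261. ] [242 254   6  15  70]
scene red [235.9 225.2] [235 223   3   6  14]
scene orange [276.  259.9] [272 258   9   4  23]
scene white [228.8 243.6] [ 220  210   29  100 1133]
scene white [295.  247.1] [ 237  210   83  100 2539]
top green [324.5 249.5] [323 248   4   4  12]
top red [287.  239.5] [286 238   3   4  10]
top white [321.8 223.3] [ 270  185   95   80 4320]
top white [310.8 229.9] [293 213  36  36 710]
```

View pics/crop.png

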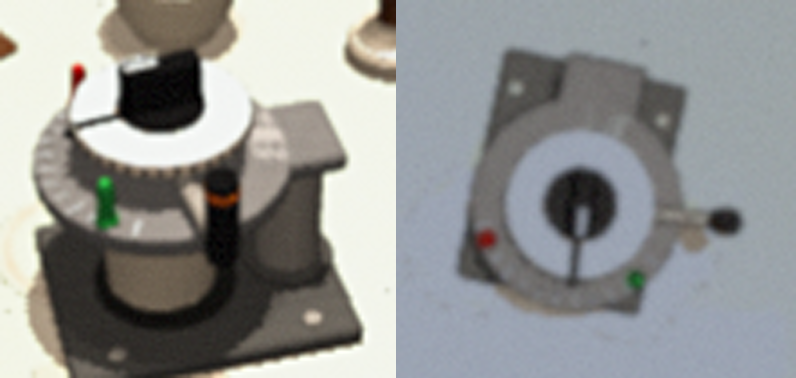

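The crop shows the pointer tip at the lower disc rim, crop (574,280), the green pin at crop (637,279), lever post top at crop (727,221), and the bar grip along the pointer line.

```bash
python3 - <<'E'
from h import *
P={n:ctrl.camera_params(n) for n in("scene","top")}
p=P["top"];q=P["scene"]
b=cv2.imread("pics/top0.png")
C=plane(p,(310.5,230.5),.125)
g=tri([ray(p,(324.5,249.5)),ray(q,(244.1,255))]);r=tri([ray(p,(287,239.5)),ray(q,(235.9,224))])
# lever post top: dark blob right of head
for c,s in blobs(b,(340,226,360,246),(0,0,0),(180,255,60),4):print("post",c,s)
post=tri([ray(p,(265+727/4,180+221/4)),ray(q,(215+223/3.6,205+172/3.6))])
print("C",C,"green",g,"red",r,"post",post)
tip=plane(p,(265+573/4,180+281/4),.125);print("tip",tip)
for n,X in(("g",g[0]),("r",r[0]),("post",post[0]),("tip",tip)):
    d=X-C;print(n,np.hypot(*d[:2]),np.degrees(np.arctan2(d[1],d[0])))
o=ctrl.get_obs();from scipy.spatial.transform import Rotation as R
print(R.from_quat(np.roll(o["eef_rot"],-1)).as_matrix())
E
```

```bash
cat >> h.py <<'E'
from scipy.spatial.transform import Rotation as Ro
def tool():
    o=ctrl.get_obs();return o["eef_pos"],Ro.from_quat(np.roll(o["eef_rot"],-1)).as_matrix()
def delta(target,yaw_y):
    "shift in tool axes and rotvec to a vertical-down pose with y axis at world yaw (deg)"
    x,R=tool();a=np.radians(yaw_y);y=np.array([np.cos(a),np.sin(a),0]);z=np.array([0,0,-1.]);T=np.array([np.cross(y,z),y,z]).T
    return (R.T@(np.array(target)-x)).round(4),Ro.from_matrix(R.T@T).as_rotvec().round(4)
E
python3 - <<'E'
from h import *
p=ctrl.camera_params("top");q=ctrl.camera_params("scene")
x,R=tool()
C=plane(p,(310.5,230.5),.125)
for n,X in(("post",plane(p,(347.2,235.2),.148)),("tip",plane(p,(265+177/4,180+281/4),.125))):
    d=X-C;print(n,X,np.hypot(*d[:2]),np.degrees(np.arctan2(d[1],d[0])))
w=ctrl.camera_params("wrist");V=w["view"];c=-V[:3,:3].T@V[:3,3]
print("cam in tool",R.T@(c-x),"look in tool",R.T@(-V[2,:3]))
# camera aimed at C with tool y yaw -8
a=np.radians(-8);y=np.array([np.cos(a),np.sin(a),0]);z=np.array([0,0,-1.]);T=np.array([np.cross(y,z),y,z]).T
for h in(.25,.3):
    ct=T@R.T@(c-x);l=T@R.T@(-V[2,:3]);cz=h+ct[2];s=(cz-.12)/-l[2];t=C[:2]-(l*s)[:2]-ct[:2]
    print(h,t,delta([t[0],t[1],h],-8))
E
```

```text
post [ 0.53064494 -0.0481932   0.148     ] 0.0836060106218198 -97.06310468180995
tip [0.49485159 0.03750384 0.125     ] 0.046154285027537045 176.61461601080106
cam in tool [ 0.07321008  0.00071925 -0.14239172] look in tool [-0.2879922  -0.00103441  0.9576322 ]
0.25 [0.54171627 0.04346003] (array([ 0.5318, -0.463 , -0.0186]), array([-0.0012, -0.0012, -1.1444]))
0.3 [0.54386246 0.05834286] (array([ 0.5381, -0.4767, -0.0686]), array([-0.0012, -0.0012, -1.1444]))
```

Careful with the scale: turns go in shares of 180 degrees. That gives: -1.144 rad / 3.1416 = -0.3641.

{"api": "jog_arm", "payload": {"plan": [{"xyz":[0.045, -0.04, -0.01], "rotvec":[0, 0, -0.0382], "jaw":1}, {"xyz":[0.09, -0.08, -0.02], "rotvec":[0, 0, -0.0764], "jaw":1}, {"xyz":[0.135, -0.12, -0.03], "rotvec":[0, 0, -0.1146], "jaw":1}, {"xyz":[0.18, -0.16, -0.04], "rotvec":[0, 0, -0.1528], "jaw":1}, {"xyz":[0.225, -0.2, -0.05], "rotvec":[0, 0, -0.191], "jaw":1}, {"xyz":[0.27, -0.24, -0.06], "rotvec":[0, 0, -0.2292], "jaw":1}, {"xyz":[0.315, -0.28, -0.06], "rotvec":[0, 0, -0.2674], "jaw":1}, {"xyz":[0.36, -0.32, -0.06], "rotvec":[0, 0, -0.3056], "jaw":1}, {"xyz":[0.405, -0.36, -0.06], "rotvec":[0, 0, -0.3438], "jaw":1}, {"xyz":[0.44, -0.4, -0.06], "rotvec":[0, 0, -0.3641], "jaw":1}]}}

```text
time_s: 1.35
eef_pos: [0.4722, -0.0413, 0.291]
eef_rot: [-0.0, 0.754, 0.657, -0.0]
wrist_force: [-0.1, -0.9, 1.8]
opening: 1.001
grasp_force: 0.0
```

```bash
python3 - <<'E'
from h import *
print(tool(),delta([.543,.05,.29],-8))
E
```

```text
(array([ 0.47222652, -0.04131771,  0.29104758]), array([[ 1.36213065e-01,  9.90679562e-01, -8.14122279e-05],
       [ 9.90679565e-01, -1.36213061e-01,  4.65685106e-05],
       [ 3.50450629e-05, -8.69966700e-05, -9.99999996e-01]])) (array([0.1001, 0.0577, 0.001 ]), array([-0.0001, -0.    ,  0.003 ]))
```

```bash
cat > cap.py <<'E'
import sys,pickle
from h import *
n=sys.argv[1];p=ctrl.camera_params("wrist");im=ctrl.camera("wrist")
cv2.imwrite(f"pics/{n}.png",im);pickle.dump(p,open(f"pics/{n}.pkl","wb"))
E
python3 cap.py w0
```

{"api": "jog_arm", "payload": {"plan": [{"xyz":[0.04, 0.02, 0], "jaw":1}, {"xyz":[0.08, 0.04, 0], "jaw":1}, {"xyz":[0.1, 0.058, 0], "jaw":1}, {"xyz":[0.1, 0.058, 0], "jaw":1}]}}

```text
time_s: 1.9
eef_pos: [0.5433, 0.0487, 0.2905]
eef_rot: [-0.001, 0.754, 0.657, -0.0]
wrist_force: [-0.6, -0.1, 0.2]
opening: 0.998
grasp_force: 0.0
```

```bash
python3 cap.py w1
python3 - <<'E'
import cv2,numpy as np
a=[cv2.resize(cv2.imread(f"pics/w{i}.png"),(400,300)) for i in(0,1)]
cv2.imwrite("pics/w01.png",np.hstack(a))
E
```

```text
(no output)
```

View pics/w1.png

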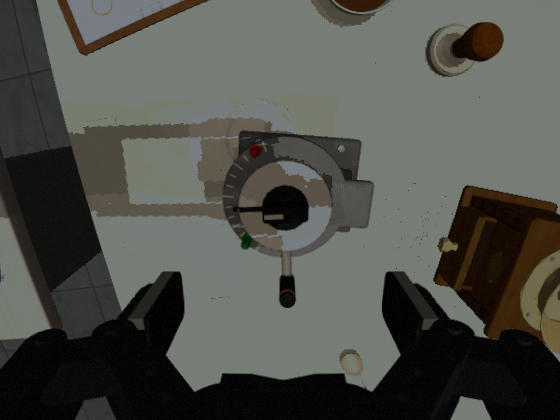

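View pics/w0.png

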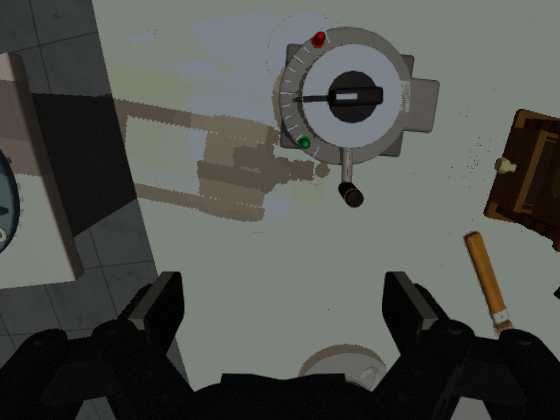

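w1 shows the dial centre near (285,207), pointer tip (236,209), green pin (246,242), post band (288,292). w0 shows the dial at (351,97), pointer tip (300,98), green (304,143), post band (350,190).

```bash
python3 - <<'E'
from h import *
import pickle
I=[cv2.imread(f"pics/w{i}.png") for i in(0,1)];P=[pickle.load(open(f"pics/w{i}.pkl","rb")) for i in(0,1)]
rois=[(275,20,415,215),(220,130,350,312)]
for i in(0,1):
    for k,(lo,hi) in COL.items():
        print(i,k,[(c.round(1),s) for c,s in blobs(I[i],rois[i],lo,hi,6)])
# disc: non-dark bright in w0 -> hull ellipse
for i,(c0,r) in enumerate([((352,97),54),((286,208),50)]):
    g=cv2.cvtColor(I[i],cv2.COLOR_BGR2HSV)
    m=np.zeros(g.shape[:2],np.uint8);cv2.circle(m,c0,r,255,-1)
    b=cv2.bitwise_and(cv2.inRange(g,np.array((0,0,135)),np.array((180,80,255))),m)
    n,l,s,c=cv2.connectedComponentsWithStats(b);j=1+np.argmax(s[1:,4]);
    cn=cv2.convexHull(np.argwhere(l==j)[:,::-1].astype(np.int32));e=cv2.fitEllipse(cn);print(i,"disc",e,s[j])
    # dark bar: very dark pixels near centre
    d=cv2.bitwise_and(cv2.inRange(g,np.array((0,0,0)),np.array((180,255,45))),m)
    n,l,s,c=cv2.connectedComponentsWithStats(d);print([(c[k].round(1),s[k]) for k in range(1,n) if s[k,4]>20])
a=cv2.resize(I[0][20:215,275:415],None,fx=3,fy=3,interpolation=cv2.INTER_CUBIC);b=cv2.resize(I[1][130:315,220:350],None,fx=3,fy=3,interpolation=cv2.INTER_CUBIC)
cv2.imwrite("pics/wc.png",np.hstack([a[:555],b]))
E
```

```text
0 green [(array([303.8, 141.9]), array([298, 136,  12,  13, 120]))]
0 red [(array([318.5,  39. ]), array([312,  32,  13,  16, 119]))]
0 orange []
1 green [(array([244.8, 240.8]), array([241, 233,   9,  16,  93])), (array([250.9, 240. ]), array([250, 238,   3,   5,   7]))]
1 red [(array([254.7, 149.9]), array([250, 144,  12,  12,  87]))]
1 orange []
0 disc ((351.80426025390625, 95.26895904541016), (97.11287689208984, 101.570556640625), 15.553569793701172) [ 304   45   97  102 4884]
[(array([351.5,  96.6]), array([ 303,   71,   80,   52, 2093], dtype=int32)), (array([300.4, 103.2]), array([298,  89,   6,  29,  69], dtype=int32)), (array([312.8, 132.2]), array([309, 127,  10,  11,  21], dtype=int32))]Traceback (most recent call last):
  File "<stdin>", line 13, in <module>
    return _wrapfunc(a, 'argmax', axis=axis, out=out, **kwds)
    return bound(*args, **kwds)
ValueError: attempt to get argmax of an empty sequence
```

```bash
python3 - <<'E'
from h import *
I=[cv2.imread(f"pics/w{i}.png") for i in(0,1)]
for i,r in enumerate([(335,175,370,212),(275,270,302,310)]):
    print(i,"orange",[(c.round(1),s) for c,s in blobs(I[i],r,(4,100,30),(25,255,255),3)],"post",[(c.round(1),s) for c,s in blobs(I[i],r,(0,0,0),(180,255,48),20)])
a=cv2.resize(I[0][20:215,275:415],None,fx=3,fy=3,interpolation=cv2.INTER_CUBIC);b=cv2.resize(I[1][130:315,220:345],None,fx=3,fy=3,interpolation=cv2.INTER_CUBIC)
cv2.imwrite("pics/wc.png",cv2.convertScaleAbs(np.hstack([a[:555],b]),alpha=1.5))
E
```

```text
0 orange [(array([348.7, 191.9]), array([344, 188,  14,  14,  38])), (array([360. , 191.5]), array([359, 191,   3,   2,   4])), (array([347. , 203.3]), array([346, 203,   3,   2,   3]))] post [(array([350.6, 194. ]), array([338, 181,  26,  26, 404]))]
1 orange [(array([287.7, 291.6]), array([280, 289,  16,  11,  49]))] post [(array([286.9, 290.8]), array([280, 275,  16,  33, 429]))]
```

View pics/wc.png

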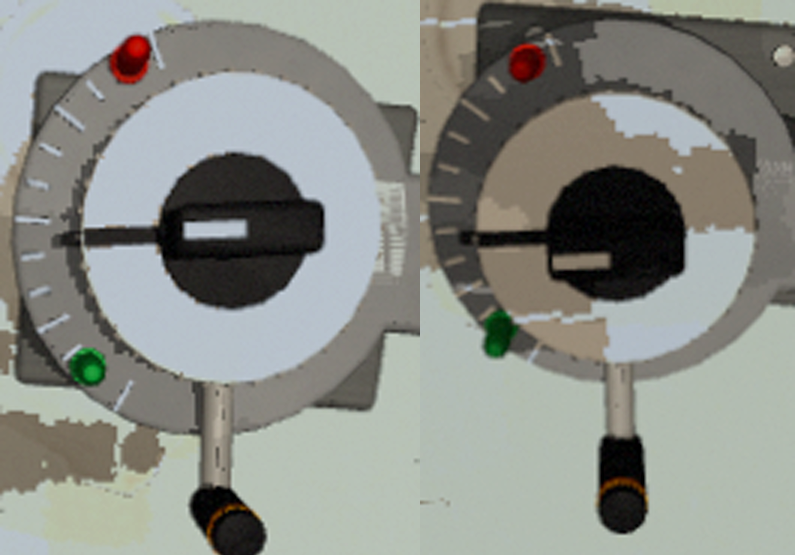

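The crops give disc centre w0 (352.3,95.7) and w1 (285.2,205.3), pointer tip (294,100) and (234.3,209.3), and post top (354.7,197.7) and (287.7,300.7). The pin top lies at (306,142.3) and (244.7,244.3).

```bash
python3 - <<'E'
from h import *
import pickle
P=[pickle.load(open(f"pics/w{i}.pkl","rb")) for i in(0,1)]
pts=dict(disc=((352.3,95.7),(285.2,205.3),.125),tip=((294,100),(234.3,209.3),.119),post=((354.7,197.7),(287.7,300.7),.148),green=((306,142.3),(244.7,244.3),.123))
D={}
for k,(a,b,z) in pts.items():
    t,e=tri([ray(P[0],a),ray(P[1],b)]);A=plane(P[0],a,z);B=plane(P[1],b,z)
    D[k]=(A+B)/2;print(k,"tri",t.round(4),round(e[0],4),"planes",A.round(4),B.round(4))
for k in D:
    d=D[k]-D["disc"];print(k,np.hypot(*d[:2]).round(4),np.degrees(np.arctan2(d[1],d[0])).round(1))
E
```

```text
disc tri [0.5437 0.0358 0.1219] 0.0001 planes [0.5431 0.0356 0.125 ] [0.5437 0.0367 0.125 ]
tip tri [0.494  0.0381 0.118 ] 0.001 planes [0.4931 0.0387 0.119 ] [0.495  0.0377 0.119 ]
post tri [ 0.5339 -0.0487  0.1488] 0.0006 planes [ 0.5336 -0.0486  0.148 ] [ 0.5342 -0.0496  0.148 ]
green tri [0.4989 0.0009 0.1188] 0.0003 planes [0.4989 0.0011 0.123 ] [0.4995 0.0027 0.123 ]
disc 0.0 0.0
tip 0.0494 177.6
post 0.0858 -96.4
green 0.0559 -142.2
```

```bash
python3 - <<'E'
from h import *
print(delta([.5338,-.049,.118],-6.4))
E
```

```text
(array([-0.0971,  0.0049,  0.1725]), array([-0.0017,  0.0003, -0.027 ]))
```

Converted, -0.027 rad / 3.1416 = -0.0086.

{"api": "jog_arm", "payload": {"plan": [{"xyz":[-0.05, 0.002, 0.02], "rotvec":[0, 0, -0.0086], "jaw":1}, {"xyz":[-0.097, 0.005, 0.05], "rotvec":[0, 0, -0.0086], "jaw":1}, {"xyz":[-0.097, 0.005, 0.1], "rotvec":[0, 0, -0.0086], "jaw":1}, {"xyz":[-0.097, 0.005, 0.15], "rotvec":[0, 0, -0.0086], "jaw":1}, {"xyz":[-0.097, 0.005, 0.1725], "rotvec":[0, 0, -0.0086], "jaw":1}, {"xyz":[-0.097, 0.005, 0.1725], "rotvec":[0, 0, -0.0086], "jaw":0.6}, {"xyz":[-0.097, 0.005, 0.1725], "rotvec":[0, 0, -0.0086], "jaw":0.3}, {"xyz":[-0.097, 0.005, 0.1725], "rotvec":[0, 0, -0.0086], "jaw":0.0}, {"xyz":[-0.097, 0.005, 0.1725], "rotvec":[0, 0, -0.0086], "jaw":0.0}, {"xyz":[-0.097, 0.005, 0.1725], "rotvec":[0, 0, -0.0086], "jaw":0.0}]}}

```text
time_s: 3.2
eef_pos: [0.535, -0.0495, 0.1202]
eef_rot: [0.001, 0.746, 0.666, 0.0]
wrist_force: [-3.0, -0.1, 4.7]
opening: 0.165
grasp_force: 58.4
```

```bash
python3 - <<'E'
from h import *
print(delta([.5338,-.049,.118],-6.4),ctrl.get_obs()["opening"])
E
```

```text
(array([ 0.0004, -0.0012,  0.0022]), array([ 0.0017,  0.0007, -0.0009])) 0.16523802105520524
```

Converted, -0.44 rad / 3.1416 = -0.1401.

{"api": "jog_arm", "payload": {"plan": [{"xyz":[0.0005, 0.0094, 0], "rotvec":[0, 0, -0.035], "jaw":0}, {"xyz":[0.0021, 0.0187, 0], "rotvec":[0, 0, -0.07], "jaw":0}, {"xyz":[0.0046, 0.0277, 0], "rotvec":[0, 0, -0.105], "jaw":0}, {"xyz":[0.0081, 0.0364, 0], "rotvec":[0, 0, -0.1401], "jaw":0}]}}

```text
time_s: 3.7
eef_pos: [0.5717, -0.045, 0.1202]
eef_rot: [-0.0, 0.581, 0.814, 0.0]
wrist_force: [-5.5, 2.3, 7.9]
opening: 0.166
grasp_force: 58.6
```

Converted, -0.66 rad / 3.1416 = -0.2101.

{"api": "jog_arm", "payload": {"plan": [{"xyz":[0.0005, 0.0094, 0], "rotvec":[0, 0, -0.035], "jaw":0}, {"xyz":[0.0021, 0.0187, 0], "rotvec":[0, 0, -0.07], "jaw":0}, {"xyz":[0.0046, 0.0277, 0], "rotvec":[0, 0, -0.105], "jaw":0}, {"xyz":[0.0081, 0.0364, 0], "rotvec":[0, 0, -0.1401], "jaw":0}, {"xyz":[0.0126, 0.0447, 0], "rotvec":[0, 0, -0.1751], "jaw":0}, {"xyz":[0.018, 0.0524, 0], "rotvec":[0, 0, -0.2101], "jaw":0}, {"xyz":[0.018, 0.0524, 0], "rotvec":[0, 0, -0.2101], "jaw":0}]}}

```text
time_s: 4.58
eef_pos: [0.615, -0.0099, 0.1202]
eef_rot: [-0.001, 0.287, 0.958, 0.0]
wrist_force: [-5.2, 5.5, 8.2]
opening: 0.163
grasp_force: 58.7
```

```bash
python3 - <<'E'
from h import *
x,R=tool();d=x-np.array([.5434,.036,0]);print(np.degrees(np.arctan2(d[1],d[0])),np.hypot(*d[:2]))
E
```

```text
-32.64431633962292 0.08508036345683626
```

{"api": "jog_arm", "payload": {"plan": [{"jaw":0.4}, {"jaw":0.4}, {"xyz":[0, 0, -0.03], "jaw":0.4}, {"xyz":[0, 0, -0.08], "jaw":0.5}, {"xyz":[0, 0, -0.08], "jaw":0.5}]}}

```text
time_s: 5.2
eef_pos: [0.6184, -0.0122, 0.204]
eef_rot: [0.005, 0.288, 0.958, 0.0]
wrist_force: [0.5, -1.0, 0.3]
opening: 0.498
grasp_force: 0.0
```

```bash
python3 cap.py w2; python3 - <<'E'
from h import *
print(delta([.5434,.036,.132],87.6))
import pickle
# post-view check: project the lever post top expected & orange blob
P=pickle.load(open("pics/w2.pkl","rb"));print(proj(P,np.array([.615,-.01,.148])),proj(P,np.array([.5434,.036,.152])),proj(P,np.array([.4940,.0384,.119])))
E
```

```text
(array([ 0.088 , -0.0006,  0.0688]), array([ 4.000e-04,  5.100e-03, -5.422e-01]))
[283.04963956 227.29549519] [281.15841388  78.87342217] [239.11464393  10.11929374]
```

View pics/w2.png

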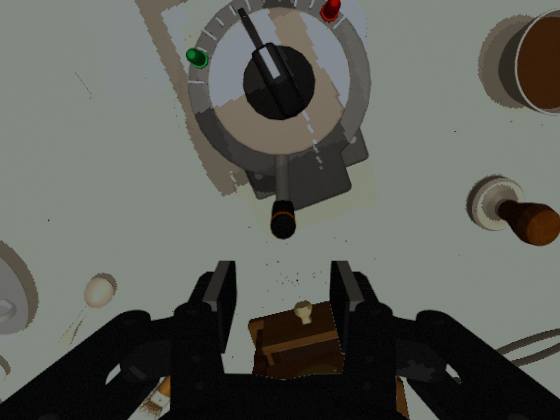

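The picture shows the post at (283,222), and the dial hub and pointer tip (241,12), all where predicted; the dial did not move.

Converted, -0.542 rad / 3.1416 = -0.1725.

{"api": "jog_arm", "payload": {"plan": [{"xyz":[0.03, 0, 0], "rotvec":[0, 0, -0.0477], "jaw":0.5}, {"xyz":[0.06, -0.0005, 0], "rotvec":[0, 0.0006, -0.0955], "jaw":0.5}, {"xyz":[0.088, -0.0006, 0], "rotvec":[0, 0.0016, -0.1432], "jaw":0.5}, {"xyz":[0.088, -0.0006, 0], "rotvec":[0, 0.0016, -0.1725], "jaw":0.5}, {"xyz":[0.088, -0.0006, 0.035], "rotvec":[0, 0.0016, -0.1725], "jaw":0.5}, {"xyz":[0.088, -0.0006, 0.06], "rotvec":[0, 0.0016, -0.1725], "jaw":0.4}, {"xyz":[0.088, -0.0006, 0.0688], "rotvec":[0, 0.0016, -0.1725], "jaw":0.3}, {"xyz":[0.088, -0.0006, 0.0688], "rotvec":[0, 0.0016, -0.1725], "jaw":0.25}, {"xyz":[0.088, -0.0006, 0.0688], "rotvec":[0, 0.0016, -0.1725], "jaw":0.22}, {"xyz":[0.088, -0.0006, 0.0688], "rotvec":[0, 0.0016, -0.1725], "jaw":0.2}]}}

```text
time_s: 6.5
eef_pos: [0.5416, 0.0362, 0.1301]
eef_rot: [-0.002, 0.021, 1.0, 0.0]
wrist_force: [-0.6, -2.5, -0.9]
opening: 0.2
grasp_force: 1.2
```

```bash
python3 - <<'E'
from h import *
print(delta([.5434,.036,.132],87.6))
E
```

```text
(array([-0.0018, -0.0001, -0.0019]), array([ 0.0006, -0.0046, -0.    ]))
```

{"api": "jog_arm", "payload": {"plan": [{"jaw":0.185}, {"jaw":0.18}]}}

```text
time_s: 6.75
eef_pos: [0.5417, 0.0355, 0.1301]
eef_rot: [-0.002, 0.021, 1.0, -0.0]
wrist_force: [0.3, -6.6, 0.3]
opening: 0.178
grasp_force: 3.0
```

{"api": "jog_arm", "payload": {"plan": [{"jaw":0.17}, {"jaw":0.165}]}}

```text
time_s: 7.0
eef_pos: [0.5418, 0.0351, 0.1301]
eef_rot: [-0.002, 0.021, 1.0, -0.0]
wrist_force: [0.3, -7.9, -1.1]
opening: 0.163
grasp_force: 4.3
```

{"api": "jog_arm", "payload": {"plan": [{"jaw":0.16}, {"jaw":0.155}]}}

```text
time_s: 7.25
eef_pos: [0.5419, 0.0351, 0.1302]
eef_rot: [-0.002, 0.021, 1.0, -0.0]
wrist_force: [-0.3, -8.3, -1.2]
opening: 0.161
grasp_force: 18.2
```

Converted, -0.7 rad / 3.1416 = -0.2228.

{"api": "jog_arm", "payload": {"plan": [{"xyz":[-0.0006, -0.0012, 0], "rotvec":[0, 0, -0.0318], "jaw":0.155}, {"xyz":[-0.001, -0.0012, 0], "rotvec":[0, 0, -0.0637], "jaw":0.155}, {"xyz":[-0.001, -0.0012, 0], "rotvec":[0, 0, -0.0955], "jaw":0.155}, {"xyz":[-0.001, -0.0012, 0], "rotvec":[0, 0, -0.1273], "jaw":0.155}, {"xyz":[-0.001, -0.0012, 0], "rotvec":[0, 0, -0.1592], "jaw":0.155}, {"xyz":[-0.001, -0.0012, 0], "rotvec":[0, 0, -0.191], "jaw":0.155}, {"xyz":[-0.001, -0.0012, 0], "rotvec":[0, 0, -0.2228], "jaw":0.155}, {"xyz":[-0.001, -0.0012, 0], "rotvec":[0, 0, -0.2228], "jaw":0.155}]}}

```text
time_s: 8.25
eef_pos: [0.5421, 0.0343, 0.1302]
eef_rot: [-0.003, -0.324, 0.946, 0.001]
wrist_force: [-2.6, -5.0, 1.0]
opening: 0.158
grasp_force: 18.5
```

{"api": "jog_arm", "payload": {"plan": [{"jaw":0.3}, {"jaw":0.5}, {"xyz":[0, 0, -0.03], "jaw":0.5}, {"xyz":[0, 0, -0.08], "jaw":0.5}, {"xyz":[-0.04, 0, -0.14], "jaw":0.5}, {"xyz":[-0.06, 0, -0.14], "jaw":0.5}, {"xyz":[-0.06, 0, -0.14], "jaw":0.5}]}}

```text
time_s: 9.12
eef_pos: [0.5917, 0.073, 0.2708]
eef_rot: [-0.001, -0.324, 0.946, 0.001]
wrist_force: [0.8, -1.0, -0.3]
opening: 0.502
grasp_force: 0.0
```

```bash
python3 cap.py w3; python3 - <<'E'
from h import *
import pickle
P=pickle.load(open("pics/w3.pkl","rb"));g=np.array([.499,.0015,.123]);C=np.array([.5434,.0355,.125])
a=np.radians(-142.5)
for n,X in(("g",g),("C",C),("tip",C+[.049*np.cos(a),.049*np.sin(a),-.006]),("post",np.array([.615,-.01,.148]))):print(n,proj(P,X))
im=cv2.imread("pics/w3.png");print([(c.round(1),s) for c,s in blobs(im,(100,0,500,400),*COL["green"],20)])
cv2.imwrite("pics/w3b.png",cv2.convertScaleAbs(im,alpha=1.5))
E
```

```text
g [283.07693954  54.22024414]
C [282.58730961 126.3919963 ]
tip [282.92883157  64.08403995]
post [180.25753619 165.90251231]
[(array([281.8,  55.8]), array([275,  48,  14,  16, 162]))]
```

View pics/w3b.png

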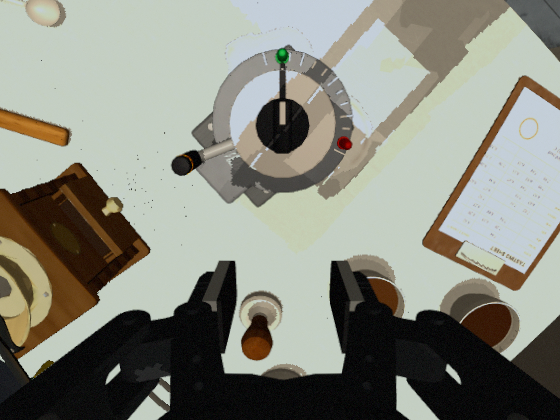

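The pointer stripe at column 282 runs straight to the green pin at (282,56), and the post sits at (183,162). Now back to the lever.

```bash
python3 - <<'E'
from h import *
print(delta([.615,-.01,.12],57.4))
E
```

```text
(array([ 0.0306, -0.0809,  0.1491]), array([ 0.0021, -0.0057,  1.2284]))
```

Converted, 1.228 rad / 3.1416 = 0.3909.

{"api": "jog_arm", "payload": {"plan": [{"xyz":[0.005, -0.012, 0], "rotvec":[0, 0, 0.0509], "jaw":0.5}, {"xyz":[0.01, -0.024, 0], "rotvec":[0, 0, 0.1019], "jaw":0.5}, {"xyz":[0.015, -0.036, 0], "rotvec":[0, 0, 0.1528], "jaw":0.5}, {"xyz":[0.02, -0.05, 0], "rotvec":[0, 0, 0.2037], "jaw":0.5}, {"xyz":[0.025, -0.065, 0.02], "rotvec":[0, 0, 0.2546], "jaw":0.5}, {"xyz":[0.03, -0.08, 0.04], "rotvec":[0, 0, 0.3056], "jaw":0.5}, {"xyz":[0.0306, -0.081, 0.06], "rotvec":[0, 0, 0.3501], "jaw":0.5}, {"xyz":[0.0306, -0.081, 0.06], "rotvec":[0, 0, 0.3909], "jaw":0.5}, {"xyz":[0.0306, -0.081, 0.06], "rotvec":[0, 0, 0.3909], "jaw":0.5}]}}

```text
time_s: 10.3
eef_pos: [0.6141, -0.0112, 0.208]
eef_rot: [-0.004, 0.281, 0.96, -0.0]
wrist_force: [0.1, -0.3, 0.2]
opening: 0.499
grasp_force: 0.0
```

```bash
python3 - <<'E'
from h import *
print(delta([.615,-.01,.12],57.4))
E
```

```text
(array([-0.0008,  0.0016,  0.088 ]), array([-0.0024, -0.0078, -0.0003]))
```

Converted, -0.008 rad / 3.1416 = -0.0025.

{"api": "jog_arm", "payload": {"plan": [{"xyz":[-0.0008, 0.0016, 0.05], "rotvec":[0, -0.0025, 0], "jaw":0.5}, {"xyz":[-0.0008, 0.0016, 0.088], "rotvec":[0, -0.0025, 0], "jaw":0.5}, {"xyz":[-0.0008, 0.0016, 0.088], "rotvec":[0, -0.0025, 0], "jaw":0.5}, {"xyz":[-0.0008, 0.0016, 0.088], "rotvec":[0, -0.0025, 0], "jaw":0.3}, {"xyz":[-0.0008, 0.0016, 0.088], "rotvec":[0, -0.0025, 0], "jaw":0.1}, {"xyz":[-0.0008, 0.0016, 0.088], "rotvec":[0, -0.0025, 0], "jaw":0}, {"xyz":[-0.0008, 0.0016, 0.088], "rotvec":[0, -0.0025, 0], "jaw":0}]}}

```text
time_s: 11.18
eef_pos: [0.6182, -0.0104, 0.1241]
eef_rot: [0.003, 0.281, 0.96, -0.001]
wrist_force: [-2.1, -2.2, 6.4]
opening: 0.164
grasp_force: 58.6
```

```bash
python3 - <<'E'
from h import *
x,R=tool();d=x-np.array([.5434,.0355,0]);print(x,np.degrees(np.arctan2(d[1],d[0])),np.hypot(*d[:2]),"x yaw",np.degrees(np.arctan2(R[1,0],R[0,0])))
E
```

```text
[ 0.618201   -0.01035459  0.12409262] -31.509177237114915 0.08773729592444222 x yaw 147.37456758667537
```

Converted, 0.55 rad / 3.1416 = 0.1751.

{"api": "jog_arm", "payload": {"plan": [{"xyz":[0.0005, -0.0094, 0.001], "rotvec":[0, 0, 0.035], "jaw":0}, {"xyz":[0.0021, -0.0188, 0.002], "rotvec":[0, 0, 0.07], "jaw":0}, {"xyz":[0.0046, -0.0279, 0.003], "rotvec":[0, 0, 0.105], "jaw":0}, {"xyz":[0.0082, -0.0367, 0.003], "rotvec":[0, 0, 0.1401], "jaw":0}, {"xyz":[0.0127, -0.045, 0.003], "rotvec":[0, 0, 0.1751], "jaw":0}]}}

```text
time_s: 11.8
eef_pos: [0.5861, -0.0416, 0.1239]
eef_rot: [0.007, 0.532, 0.847, 0.001]
wrist_force: [1.8, 1.2, 16.8]
opening: 0.162
grasp_force: 60.0
```

```bash
python3 - <<'E'
from h import *
x,R=tool();d=x-np.array([.5434,.0355,0]);print(x,np.degrees(np.arctan2(d[1],d[0])),np.hypot(*d[:2]),"x yaw",np.degrees(np.arctan2(R[1,0],R[0,0])))
E
```

```text
[ 0.5861132  -0.04163004  0.12389252] -61.02311806433966 0.08816722949724441 x yaw 115.71455255774237
```

Converted, 0.66 rad / 3.1416 = 0.2101.

{"api": "jog_arm", "payload": {"plan": [{"xyz":[0.0005, -0.0095, -0.002], "rotvec":[0, 0, 0.035], "jaw":0}, {"xyz":[0.0021, -0.0189, -0.003], "rotvec":[0, 0, 0.07], "jaw":0}, {"xyz":[0.0047, -0.028, -0.003], "rotvec":[0, 0, 0.105], "jaw":0}, {"xyz":[0.0082, -0.0368, -0.003], "rotvec":[0, 0, 0.1401], "jaw":0}, {"xyz":[0.0128, -0.0452, -0.003], "rotvec":[0, 0, 0.1751], "jaw":0}, {"xyz":[0.0161, -0.0503, -0.003], "rotvec":[0, 0, 0.1974], "jaw":0}, {"xyz":[0.0182, -0.053, -0.003], "rotvec":[0, 0, 0.2101], "jaw":0}, {"xyz":[0.0182, -0.053, -0.003], "rotvec":[0, 0, 0.2101], "jaw":0}]}}

```text
time_s: 12.8
eef_pos: [0.5319, -0.0513, 0.1244]
eef_rot: [0.009, 0.778, 0.629, 0.003]
wrist_force: [15.8, -11.7, -7.8]
opening: 0.168
grasp_force: 59.0
```

```bash
python3 - <<'E'
from h import *
x,R=tool();d=x-np.array([.5434,.0355,0]);print(x,np.degrees(np.arctan2(d[1],d[0])),np.hypot(*d[:2]),"x yaw",np.degrees(np.arctan2(R[1,0],R[0,0])))
E
```

```text
[ 0.53185238 -0.05131629  0.12439647] -97.57656033574872 0.08758090686826138 x yaw 77.91773199699286
```

{"api": "jog_arm", "payload": {"plan": [{"xyz":[0, 0.002, 0], "jaw":0}, {"xyz":[0, 0.002, 0], "jaw":0.3}, {"xyz":[0, 0.002, 0], "jaw":0.5}, {"xyz":[0, 0.002, -0.04], "jaw":0.5}, {"xyz":[0, 0.002, -0.1], "jaw":0.5}, {"xyz":[0.03, 0.002, -0.16], "jaw":0.5}, {"xyz":[0.06, 0.002, -0.17], "jaw":0.5}, {"xyz":[0.06, 0.002, -0.17], "jaw":0.5}, {"xyz":[0.06, 0.002, -0.17], "jaw":0.5}]}}

```text
time_s: 13.92
eef_pos: [0.5395, 0.0112, 0.2903]
eef_rot: [0.001, 0.777, 0.63, -0.001]
wrist_force: [-0.6, 1.0, -0.2]
opening: 0.499
grasp_force: 0.0
```

```bash
python3 cap.py w4; python3 - <<'E'
from h import *
import pickle
P=pickle.load(open("pics/w4.pkl","rb"));g=np.array([.499,.0015,.123]);C=np.array([.5434,.0355,.125])
for n,X in(("g",g),("C",C),("post tight",np.array([.5339,-.0489,.148]))):print(n,proj(P,X))
im=cv2.imread("pics/w4.png");print([(c.round(1),s) for c,s in blobs(im,(100,0,500,400),*COL["green"],20)])
c=proj(P,C).astype(int);x0,y0=max(c[0]-95,0),max(c[1]-80,0);print(x0,y0)
cv2.imwrite("pics/w4b.png",cv2.convertScaleAbs(cv2.resize(im[y0:y0+190,x0:x0+190],None,fx=3,fy=3,interpolation=cv2.INTER_CUBIC),alpha=1.5))
E
```

```text
g [242.53608744 210.50009433]
C [281.27354156 165.82000491]
post tight [290.22439695 262.91483146]
[(array([243.7, 207.4]), array([240, 200,  11,  15, 104]))]
186 85
```

View pics/w4b.png

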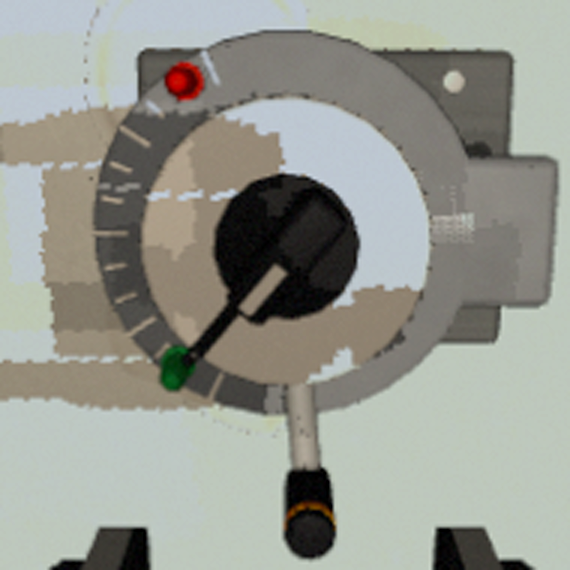

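The crop shows the pointer tip at crop (193,358) by the green pin (178,368), and the lever post top at crop (309,535). I'll check both numerically.

```bash
python3 - <<'E'
from h import *
import pickle
P=pickle.load(open("pics/w4.pkl","rb"))
f=lambda u,v,z:plane(P,(186+u/3-.33,85+v/3-.33),z)
C=f(286,242,.125);t=f(194,358,.122);m=f(236,313,.125);g=f(176,374,.123);gm=f(178,368,.110);post=f(309,535,.148)
ang=lambda a,b:np.degrees(np.arctan2(*(a-b)[1::-1])).round(1)
print(C,t,g,gm,post);print("pointer",ang(t,C),ang(m,C),ang(t,m),"pin",ang(g,C),ang(gm,C),"post",ang(post,C),np.linalg.norm((post-C)[:2]))
E
```

```text
[0.54325304 0.03597724 0.125     ] [0.50749863 0.00588971 0.122     ] [0.50092856 0.00225611 0.123     ] [0.49979167 0.0007179  0.11      ] [ 0.53250493 -0.04869524  0.148     ]
pointer -139.9 -137.0 -143.8 pin -141.5 -140.9 post -97.2 0.08535191895782958
```

```bash
python3 -c "
from bench import ctrl
print(ctrl.hand_in())"
```

```text
the job is handed in; nothing more can be done
None
```

I handed the job in at about 14 s of the 54 s allowed, with no verdict returned: by the last wrist picture the pointer is within about 2 degrees of the green pin (about 6 allowed), the lock nut is back at its tight stop, and the gripper is open and clear of the stand.

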